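# Make up a hand-sewing kit and a machine kit from the loose stock

## Task

Make up the two sewing kits in the wooden trays. The hand-sewing kit goes in the long tray: the beeswax in the large pocket, a spool of thread standing in the middle pocket and the thimble, open end down, in the small end pocket; the machine kit goes in the short tray: the other spool standing in one pocket and the bobbin lying flat in the other. Everything sits level on the floor of its pocket; leave the tape roll, needle case and presser foot where they lie.

Things in the scene. Friction and masses are not known exactly. Their poses are not given: they have to be found in the camera images.
- long_tray: Long pale wood tray, 160 x 64 mm, 6 mm high, fixed to the table; three grey felt-floored pockets 3 mm deep (floors 3 mm above the table) in a row. Origin: centre of its underside; x along its length towards the small end pocket, z up. Large pocket 56 x 54 mm at x = -47 mm, middle pocket 42 x 42 mm at x = +7 mm, small end pocket 42 x 42 mm at x = +54 mm; all at y = 0.
- short_tray: Short low tray of pale wood for the machine kit, 99 x 52 mm and 6 mm high, fixed to the table; two equal felt-floored pockets 42 x 42 mm, 3 mm deep (floors 3 mm above the table). Origin: centre of its underside; x along its length, z up. Pockets centred at x = -23.5 and +23.5 mm, y = 0.
- spool_tall: Stands loose on the table. Gold-coloured thread spool standing upright, a spool with a pale flange at each end: 50 mm tall, lower flange 26 mm across, upper flange 23 mm across and 7 mm thick, the thread between them narrower; grip it round the upper flange. Origin: centre of its underside; z up. The two spools are interchangeable.
- spool_short: Stands loose on the table. Black thread spool standing upright, a spool with a pale flange at each end: 42 mm tall, lower flange 26 mm across, upper flange 23 mm across and 7 mm thick, the thread between them narrower; grip it round the upper flange. Origin: centre of its underside; z up. The two spools are interchangeable.
- bobbin: Stands loose on the table. Small machine bobbin with dark thread lying flat, a disc 21 mm across and 11 mm high with two clear rims; grip it on the rims. Origin: centre of its underside; z up.
- thimble: Stands loose on the table. Pale steel thimble standing open end down, 20 mm across at the foot, 22 mm high with a domed top. Origin: centre of its underside; z up.
- beeswax: Stands loose on the table. Flat round cake of amber beeswax, 39 mm across and 13 mm high. Origin: centre of its underside; z up.
- tape_roll: Bystander, leave alone: rolled-up yellow tape measure, 49 mm across and 20 mm high. Origin: centre of its underside.
- needle_case: Bystander, leave alone: flat green needle case, 32 x 52 x 9 mm (x, y, z). Origin: centre of its underside.
- presser_foot: Bystander, leave alone: small metal presser foot of a sewing machine, 10 x 37 x 20 mm (x, y, z). Origin: centre of its underside.
Things that resemble listed ones, but are neither listed nor needed, are in the scene too. Leave any green look-alike of the spool_tall alone.

How it is judged:
By the outcome, as a careful person would: the job done as asked, in the order asked, and still so for the second after the job is handed in, with the robot touching nothing.
It also fails if it takes over 118 s, if anything falls off the work surface, if the arm or the gripper's body presses on something with over 40 N, if the wrist force passes 120 N, or if a joint passes its speed limit or range.

## Robot

A 7-joint arm with a two-finger parallel gripper is mounted at the origin on a cart in front of the work surface, level with it; the furniture and walls round the work are solid. World frame = base frame: x ahead of the robot, y to its left, z up, the work surface at z = 0. Lengths are in m, angles in degrees, forces in N, time in s.
With the tool pointing down it reaches from about 0.425 to 1.025 m from the base axis. Payload 9.4 kg.
Tool frame: the origin (TCP) lies midway between the tips of the shut fingers; the grasp point (between the pads) lies 19 mm behind it; z points along the fingers, y is the line along which they close (so a half turn about z gives the same grasp; the last joint's range is limited). The gripper opens to 93 mm and grips with 3 to 60 N. Pads are 15 mm wide; open, the fingers measure 128 mm over their backs; the gripper's body (75 mm by 188 mm) begins 65 mm behind the grasp point.
Start: joints at [-67.821, 34.337, -0.143, 91.639, 0.103, 54.024, -4.572], TCP at [0.324, 0.648, 0.219] pointing down, gripper open.
Joint ranges: [-147.43, 147.43], [-19.82, 112.94], [-74.19, 73.91], [6.32, 146.72], [-59.91, 239.91], [6.04, 106.73], [-150.56, 150.56]. Speed limits (degrees/s): [127.2, 127.2, 172.46, 172.46, 180, 180, 180].

## Interface

Orientations are given as [roll, pitch, yaw] about the fixed x, y, z axes, in that order (R = Rz(yaw) Ry(pitch) Rx(roll)).
In Python, from workcell import env, camera, camera_info, job_done, spotter gives the robot as it stands.
- The arm moves only by the tool play_rows, never from a script. Its argument "targets" is a list that holds one entry, the list of rows, each a list of 5 numbers: the opening, from 0 (shut) to 1 (fully open), then the shift along the tool's x, y, z in m, then the turn about the tool's z in degrees. A call has 1 to 10 rows; each row is the pose to reach, as a shift and turn from the pose commanded when the call began, along the tool's axes at that moment; what a row does not reach only later rows make up. A row lasts 1/10 s, in which the tool goes at most 50 mm and 8.59 degrees, less where a joint would pass 70% of its speed; a pose out of reach is approached as far as the arm can. A call with a gripper value outside its range is refused whole. The fingers move at their own pace and stop on an object; "grip_force" is the grip in N (left out, the last holds). Time passes only in rows, so rows that repeat a pose let the fingers close. It gives the time, the measured TCP pose, the force, the opening and the grip force at its end, in the units of the state.
- env.state(): the state, without advancing time (a new reading comes with each control period).
- camera(name): name is "scene" or "top" or "wrist"; returns (picture, depth): 400x640x3 uint8, red, green, blue; 400x640 float32, m along the optical axis (not along the pixel's ray), 0 where there is no reading.
- camera_info(name): a dict with "fx", "fy", "cx", "cy" (pixels), "origin" and "orientation" of the camera in the world; the wrist camera has in their place "tool_from_camera" (4x4, takes a point from camera to tool coordinates, whose origin is the TCP and whose axes are the flange's). Camera axes: x right, y up, looking along -z (the intrinsics and any distortion apply to the point x, -y, -z); pixel columns grow to the right and rows downward; lengths in m; the calibration is good to about 2 mm. The wrist camera is an equidistant fisheye: a pixel r from the principal point sees the ray r / f radians off the axis. A picture is of the moment at which its call begins: read the wrist's pose just before it. camera_info takes no time and is no camera call.
- job_done(): hands the job in; it is judged then, once.
Trained networks look in the newest picture that a camera, given by its name, has taken for a name from the list of things; names that differ only in an ending like _2 or _b are one class to them, and where a whole thing is asked for, a point or a joint stands for the part that bears it (a point fixed in the world has none). Each returns a list of dicts, best first, with "score" (0 to 1); they miss things now and then, are a little off and sometimes report something else, mostly with a low value. They report only what shows in the picture. A call takes as long as a camera call. They do not tell look-alikes from the thing itself.
- spotter.spot_in(camera, name): "pixel" ([column, row] in pixels, amid what is visible of it).
- spotter.regions_of(camera, name): "region" (400x640 bool, what is visible of it) and "pixel" ([column, row] in pixels, amid what is visible of it).
The state is a dict: "time": time; "joints": joint angles; "qd": joint speeds; "effort": joint torques, N m; "tcp_pos": TCP position; "eef_rot": TCP orientation; "force": force on the tool from outside, world axes, zero at the start; "torque": the same for the moment, N m; "finger_gap": finger opening in m; "grasp_force": force on a finger pad.
Only numpy, scipy, OpenCV 4.12 (cv2) and the standard library are available. Lean on these libraries where they do the work, as an engineer would, in place of code of your own. Each camera call takes 0.05 s, during which the arm holds its last target. There are 200 camera calls.

## Working session

There is one attempt and no reset: what is moved stays moved. The work goes in short steps, Python scripts to look and compute and a tool call to move; the robot and the scene stay as the last step left them, time stands still between calls to the robot, and variables do not carry over. Pictures are saved under pics/ and viewed, at most 14 in all, crops included, and the job is handed in when it is done.

Besides the shell and the picture viewer there is one more tool, called after "Request:" in YAML: its name, and indented under it one key for each argument. play_rows: Moves the arm, as the interface text tells. Its arguments: {"type":"object","properties":{"targets":{"type":"array"},"grip_force":{"type":"number"}},"required":["targets"]}

```bash
mkdir -p pics; ls
python3 - <<'E'
from workcell import env,camera,camera_info
import cv2
s=env.state();print({k:s[k] for k in('time','tcp_pos','eef_rot','finger_gap','force')})
for n in('scene','top','wrist'):
    print(n,camera_info(n)); p,d=camera(n); cv2.imwrite(f'pics/a_{n}.png',p[:,:,::-1])
E
```

```text
pics
{'time': 0.0, 'tcp_pos': array([0.32415752, 0.64793027, 0.21771966]), 'eef_rot': array([-1.79906572e+02,  1.07677620e-02,  1.53426901e+02]), 'finger_gap': 0.09273250665654567, 'force': array([ 0.24636163,  0.48935999, -0.49894894])}
scene {'fx': 441.89723113407723, 'fy': 441.89723113407723, 'cx': 319.0830720324433, 'cy': 201.75150949830763, 'origin': array([0.21867874, 0.16580409, 0.63990101]), 'orientation': array([  45.97632783,    0.54471728, -148.85419584])}
top {'fx': 414.30654790569287, 'fy': 414.30654790569287, 'cx': 316.45216713134596, 'cy': 192.71364068959505, 'origin': array([ 0.38951301, -0.32927078,  0.8722714 ]), 'orientation': array([ 11.92422297,  -0.26126291, -89.95240466])}
wrist {'fx': 309.70691628693146, 'fy': 309.70691628693146, 'cx': 320.236485229946, 'cy': 199.36002489985597, 'tool_from_camera': array([[ 1.17670976e-03,  9.61668845e-01,  2.74210957e-01,
         7.64058387e-02],
       [ 9.99999055e-01, -1.32635458e-03,  3.60325603e-04,
         7.50261887e-04],
       [ 7.10214863e-04,  2.74210274e-01, -9.61669497e-01,
        -1.66247276e-01],
       [ 0.00000000e+00,  0.00000000e+00,  0.00000000e+00,
         1.00000000e+00]])}
```

View pics/a_top.png

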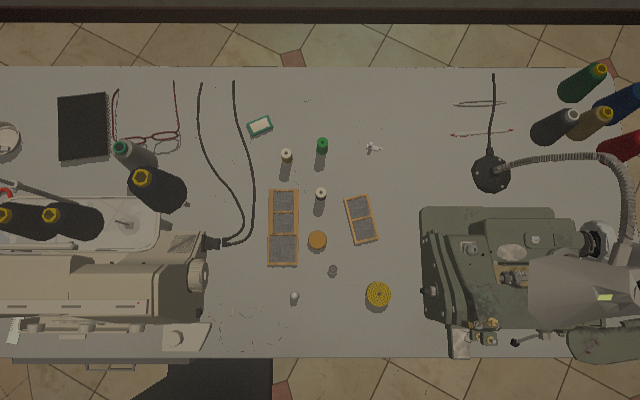

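View pics/a_scene.png

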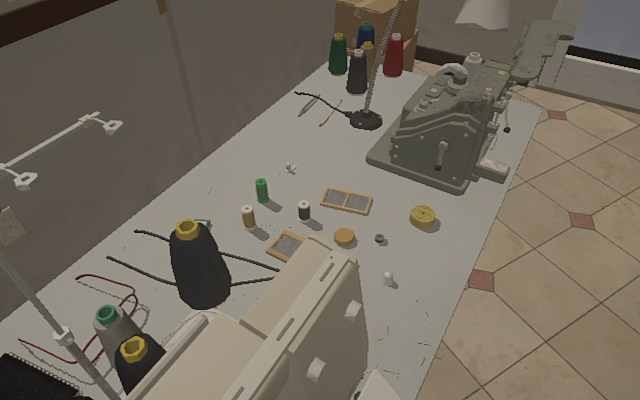

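The top view shows the trays at (283,228) and (361,219), beeswax (317,240), black spool (321,194), gold spool (286,155), bobbin (333,270) and thimble (294,297). The green look-alike spool is at (322,146). The arm starts outside the view, beyond the left machine, and the scene view shows the same layout. Next I'll measure positions and obstacle heights.

```bash
cat > h.py <<'E'
import numpy as np, cv2
from scipy.spatial.transform import Rotation as R
from workcell import env,camera,camera_info,spotter,job_done
def rot(e): return R.from_euler('xyz',e,degrees=True).as_matrix()
def cloud(n,d,st=None):
    """world xyz for each pixel"""
    i=camera_info(n); v,u=np.mgrid[0:400,0:640].astype(float)
    a=(u-i['cx'])/i['fx']; b=(v-i['cy'])/i['fy']
    if n=='wrist':
        r=np.hypot(a,b)+1e-9; k=np.tan(r)/r; a,b=a*k,b*k
    P=np.stack([a*d,-b*d,-d],-1)
    if n=='wrist':
        T=i['tool_from_camera']; P=P@T[:3,:3].T+T[:3,3]
        return P@rot(st['eef_rot']).T+st['tcp_pos']
    return P@rot(i['orientation']).T+i['origin']
E
python3 - <<'E'
from h import *
names=['long_tray','short_tray','spool_tall','spool_short','bobbin','thimble','beeswax','tape_roll','needle_case','presser_foot']
for n in('top','scene'):
    p,d=camera(n); C=cloud(n,d)
    np.save(f'{n}.npy',C)
    if n=='top':
        H=C[...,2]
        print('table z',np.median(H[250:330,340:400]))
        # obstacle heights by y bands, in x 0.1..0.9
        for y0 in np.arange(-0.9,0.4,0.1):
            m=(C[...,1]>y0)&(C[...,1]<y0+.1)&(d>0)&(C[...,0]<1.0)
            print('y%.1f'%y0,[ '%.2f'%H[m&(C[...,0]>x0)&(C[...,0]<x0+.15)].max() if (m&(C[...,0]>x0)&(C[...,0]<x0+.15)).any() else '-' for x0 in np.arange(0,.9,.15)])
    for nm in names:
        for r in spotter.regions_of(n,nm)[:3]:
            g=r['region']&(d>0)
            if r['score']<.3 or g.sum()<4: continue
            Q=C[g]; zt=np.percentile(Q[:,2],95); t=Q[Q[:,2]>zt-.005]
            c,sz,an=cv2.minAreaRect((t[:,:2]*1000).astype(np.float32))
            print(n,nm,'%.2f'%r['score'],np.round(r['pixel']),g.sum(),'top z %.3f'%zt,'rect',np.round(c,1),np.round(sz,1),round(an,1),'n',len(t))
print(env.state()['time'])
E
```

```text
table z 0.000739115840189486
y-0.9 ['-0.74', '0.22', '0.21', '0.13', '0.12', '0.12']
y-0.8 ['-0.74', '0.22', '0.22', '0.40', '0.18', '0.02']
y-0.7 ['-0.74', '0.21', '0.43', '0.40', '0.02', '0.01']
y-0.6 ['-0.74', '0.22', '0.35', '0.17', '0.01', '0.01']
y-0.5 ['-0.73', '0.01', '0.02', '0.01', '0.02', '0.01']
y-0.4 ['-0.74', '0.01', '0.02', '0.05', '0.06', '0.01']
y-0.3 ['-0.74', '0.01', '0.03', '0.03', '0.05', '0.01']
y-0.2 ['-0.20', '0.03', '0.28', '0.09', '0.02', '0.02']
y-0.1 ['-0.20', '0.05', '0.29', '0.45', '0.04', '0.04']
y-0.0 ['-0.20', '0.08', '0.29', '0.45', '0.13', '0.01']
y0.1 ['-0.20', '0.08', '0.28', '0.31', '0.04', '0.04']
y0.2 ['-0.74', '0.08', '0.12', '0.13', '0.02', '0.02']
y0.3 ['-0.74', '0.00', '0.00', '0.01', '0.02', '0.01']
top long_tray 0.59 [284. 228.] 2373 top z 0.009 rect [ 501.3 -263.3] [158.7  66.3] 0.0 n 1801
top short_tray 0.90 [361. 218.] 1147 top z 0.008 rect [ 518.7 -426.9] [99.4 52.3] 13.2 n 941
top spool_tall 0.75 [326. 147.] 152 top z 0.053 rect [ 671.5 -345.4] [21.5 18.8] 0.3 n 77
top spool_tall 0.69 [288. 151.] 152 top z 0.053 rect [ 647.8 -269.8] 
[... 695 characters left out ...]
top z 0.008 rect [ 518.6 -426.4] [99.3 58. ] 13.4 n 833
scene spool_tall 0.66 [249. 214.] 302 top z 0.052 rect [ 647.4 -268.3] [20.9 22.1] 56.0 n 82
scene spool_short 0.51 [304. 211.] 255 top z 0.044 rect [ 566.1 -340.9] [21.4 22.4] 3.6 n 79
scene bobbin 0.47 [376. 237.] 113 top z 0.013 rect [ 413.6 -366.9] [19.9 19. ] 81.4 n 73
scene thimble 0.53 [388. 279.] 156 top z 0.022 rect [ 360.5 -287.1] [13.  14.2] 69.9 n 54
scene beeswax 0.82 [348. 233.] 321 top z 0.015 rect [ 472.3 -332.9] [38.5 37.4] 5.9 n 262
scene tape_roll 0.61 [424. 214.] 511 top z 0.021 rect [ 362.8 -456.6] [48.4 50. ] 33.4 n 365
scene presser_foot 0.58 [289. 169.] 66 top z 0.021 rect [ 677.  -447.6] [9.5 5.2] 25.5 n 10
1.25
```

Run:
```python
from h import *
S=np.load('scene.npy');T=np.load('top.npy')
for u,v in[(110,125),(92,118),(20,180),(50,150),(5,210),(64,334),(100,375),(30,275),(188,227),(135,345),(165,5),(180,80),(310,260)]: print('scene',u,v,np.round(S[v,u],3))
for nm,C in(('S',S),('T',T)):
    for x0 in np.arange(.1,.9,.05):
        o=[]
        for h in(.06,.15,.3):
            m=(C[...,2]>h)&(C[...,0]>x0)&(C[...,0]<x0+.05)
            a=C[m&(C[...,1]>-.24)][:,1] ; b=C[m&(C[...,1]<-.48)][:,1]
            o.append(('%.3f'%a.min() if len(a) else '-',('%.3f'%b.max() if len(b) else '-')))
        print(nm,'x%.2f'%x0,o)
hi=np.concatenate([S.reshape(-1,3),T.reshape(-1,3)]);hi=hi[(hi[:,2]>.42)&(hi[:,0]<1.1)&(hi[:,1]<1.2)&(hi[:,0]>-.3)]
g=np.unique(np.round(hi/.08).astype(int),axis=0)*.08
print(len(g),g.tolist()[:80])
```

```text
scene 110 125 [0.495 0.011 0.455]
scene 92 118 [0.517 0.011 0.453]
scene 20 180 [0.494 0.084 0.456]
scene 50 150 [ 1.5   -0.334 -0.184]
scene 5 210 [ 1.501 -0.14  -0.279]
scene 64 334 [0.523 0.112 0.281]
scene 100 375 [0.524 0.11  0.193]
scene 30 275 [ 1.5   -0.089 -0.538]
scene 188 227 [ 0.552 -0.066  0.24 ]
scene 135 345 [0.495 0.076 0.228]
scene 165 5 [ 1.46  -0.874  0.087]
scene 180 80 [ 1.495 -0.887 -0.207]
scene 310 260 [ 0.38  -0.076  0.275]
S x0.10 [('-', '-'), ('-', '-'), ('-', '-')]
S x0.15 [('-', '-'), ('-', '-'), ('-', '-')]
S x0.20 [('0.166', '-0.580'), ('0.166', '-0.950'), ('0.166', '-')]
S x0.25 [('-', '-0.576'), ('-', '-0.583'), ('-', '-')]
S x0.30 [('-0.110', '-0.536'), ('-0.110', '-0.536'), ('-', '-0.600')]
S x0.35 [('-0.110', '-0.525'), ('-0.110', '-0.537'), ('-', '-0.593')]
S x0.40 [('-0.097', '-0.537'), ('-0.097', '-0.540'), ('-', '-0.601')]
S x0.45 [('-0.045', '-0.536'), ('0.003', '-0.575'), ('0.003', '-')]
S x0.50 [('-0.087', '-0.642'), ('-0.087', '-'), ('-0.002', '-')]
S x0.55 [('-0.072', '-0.699'), ('-0.072', '-0.699'), ('-', '-0.723')]
S x0.60 [('0.016', '-0
[... 656 characters left out ...]
('-0.128', '-0.541'), ('-', '-0.603')]
T x0.45 [('-0.154', '-0.538'), ('0.003', '-0.571'), ('-', '-0.684')]
T x0.50 [('-0.096', '-0.642'), ('-0.093', '-0.706'), ('-0.003', '-0.706')]
T x0.55 [('-0.094', '-0.701'), ('-0.093', '-0.701'), ('-', '-0.719')]
T x0.60 [('0.013', '-0.700'), ('-', '-0.701'), ('-', '-')]
T x0.65 [('0.018', '-0.805'), ('-', '-'), ('-', '-')]
T x0.70 [('-', '-0.805'), ('-', '-'), ('-', '-')]
T x0.75 [('-', '-0.878'), ('-', '-'), ('-', '-')]
T x0.80 [('-', '-0.877'), ('-', '-'), ('-', '-')]
T x0.85 [('-', '-'), ('-', '-'), ('-', '-')]
7 [[0.24, 0.16, 0.64], [0.4, -0.64, 0.4], [0.4, -0.32, 0.88], [0.48, 0.0, 0.48], [0.48, 0.08, 0.48], [0.56, 0.0, 0.48], [0.56, 0.08, 0.48]]
```

View pics/a_wrist.png

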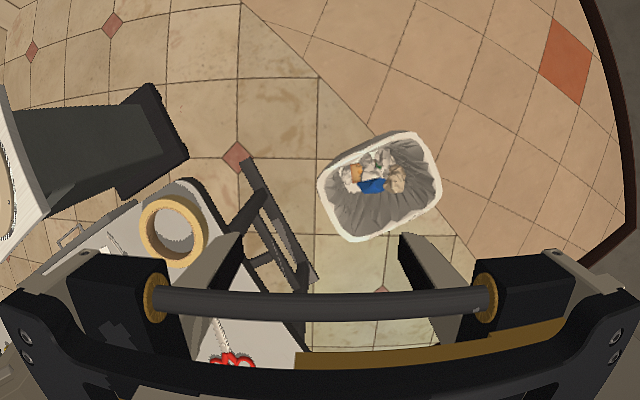

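The wrist view shows only the floor, a bin and the side bench, with no work objects. The measured heights match the text. The thread stand reaches z 0.455 at (0.5,0.05), so I'll raise the tool first and cross above it.

```bash
cat >> h.py <<'E'
def goto(x,y,z,yaw,frm=None):
    """tool-frame shift+turn from current pose (tool pointing down)"""
    s=env.state(); p,e=(s['tcp_pos'],s['eef_rot']) if frm is None else (np.array(frm[:3]),np.array([180,0,frm[3]]))
    d=rot(e).T@(np.array([x,y,z])-p); t=-((yaw-e[2]+180)%360-180)
    print('shift',np.round(d,4),'turn',round(t,2),'| from',np.round(p,4),np.round(e,2),'t',round(s['time'],2))
E
python3 - <<'E'
from h import *
goto(.55,.15,.56,110,(0.324,.648,.56,153.4))
goto(.50,-.30,.56,0,(.55,.15,.56,110))
E
```

```text
shift [-0.4251 -0.3441 -0.    ] turn 43.4 | from [0.324 0.648 0.56 ] [180.    0.  153.4] t 1.25
shift [-0.4058 -0.2009 -0.    ] turn 110 | from [0.55 0.15 0.56] [180   0 110] t 1.25
```

Request:
play_rows:
  targets:
    - [[1,0,0,-0.34,0],[1,0,0,-0.34,0],[1,0,0,-0.34,0],[1,0,0,-0.34,0],[1,0,0,-0.34,0],[1,0,0,-0.34,0],[1,0,0,-0.34,0],[1,0,0,-0.34,0],[1,0,0,-0.34,0]]

```text
time: 2.15
tcp_pos: [0.3243, 0.6485, 0.5594]
eef_rot: [179.9, -0.0, 153.4]
force: [-0.1, 0.3, -0.5]
finger_gap: 0.093
grasp_force: 0.0
```

Request:
play_rows:
  targets:
    - [[1,-0.425,-0.344,0,43.4],[1,-0.425,-0.344,0,43.4],[1,-0.425,-0.344,0,43.4],[1,-0.425,-0.344,0,43.4],[1,-0.425,-0.344,0,43.4],[1,-0.425,-0.344,0,43.4],[1,-0.425,-0.344,0,43.4],[1,-0.425,-0.344,0,43.4],[1,-0.425,-0.344,0,43.4],[1,-0.425,-0.344,0,43.4]]

```text
time: 3.15
tcp_pos: [0.5311, 0.1911, 0.5571]
eef_rot: [-179.9, 0.0, 110.0]
force: [0.7, 1.0, 0.3]
finger_gap: 0.0932
grasp_force: 0.0
```

Run:
```python
from h import *
print(env.state()['joints'].round(1)); goto(.50,-.30,.50,0)
goto(.47,-.31,.50,0)
```

```text
[-41.1  10.7  20.   83.1  -3.7  87.   -1.2]
shift [-0.4507 -0.1973  0.0577] turn 110.03 | from [0.5311 0.1911 0.5571] [-1.7986e+02  1.0000e-02  1.1003e+02] t 3.15
shift [-0.4498 -0.2289  0.0577] turn 110.03 | from [0.5311 0.1911 0.5571] [-1.7986e+02  1.0000e-02  1.1003e+02] t 3.15
```

Request:
play_rows:
  targets:
    - [[1,-0.45,-0.2,0,110],[1,-0.45,-0.2,0,110],[1,-0.45,-0.2,0,110],[1,-0.45,-0.2,0,110],[1,-0.45,-0.2,0,110],[1,-0.45,-0.2,0,110],[1,-0.45,-0.2,0,110],[1,-0.45,-0.2,0,110],[1,-0.45,-0.2,0,110],[1,-0.45,-0.2,0,110]]

```text
time: 4.15
tcp_pos: [0.496, -0.3003, 0.5573]
eef_rot: [-179.9, 0.1, 23.7]
force: [0.2, -0.1, -0.3]
finger_gap: 0.0937
grasp_force: 0.0
```

Run:
```python
from h import *
print(env.state()['joints'].round(1)); goto(.44,-.33,.32,0)
```

```text
[ -9.2  14.8  48.5  82.3 -11.   87.9 -27.6]
shift [-0.0629  0.005   0.2374] turn 23.66 | from [ 0.496  -0.3003  0.5573] [-1.7993e+02  8.0000e-02  2.3660e+01] t 4.15
```

Request:
play_rows:
  targets:
    - [[1,-0.063,0.005,0.237,23.7],[1,-0.063,0.005,0.237,23.7],[1,-0.063,0.005,0.237,23.7],[1,-0.063,0.005,0.237,23.7],[1,-0.063,0.005,0.237,23.7],[1,-0.063,0.005,0.237,23.7],[1,-0.063,0.005,0.237,23.7],[1,-0.063,0.005,0.237,23.7]]

```text
time: 4.95
tcp_pos: [0.4431, -0.3289, 0.3235]
eef_rot: [179.9, -0.1, 0.4]
force: [-0.1, -0.2, 0.6]
finger_gap: 0.0931
grasp_force: 0.0
```

Run:
```python
from h import *
s=env.state(); print(s['joints'].round(1),s['tcp_pos'],s['eef_rot'])
p,d=camera('wrist'); C=cloud('wrist',d,s); cv2.imwrite('pics/b_wrist.png',p[:,:,::-1]); np.save('w.npy',C); np.save('wp.npy',p)
for nm in ['long_tray','short_tray','spool_tall','spool_short','bobbin','thimble','beeswax']:
    for r in spotter.regions_of('wrist',nm)[:3]:
        g=r['region']&(d>0)
        if r['score']<.3 or g.sum()<4: continue
        Q=C[g]; zt=np.percentile(Q[:,2],95); t=Q[Q[:,2]>zt-.004]
        c,sz,an=cv2.minAreaRect((t[:,:2]*1000).astype(np.float32))
        print(nm,'%.2f'%r['score'],np.round(r['pixel']),g.sum(),'top z %.4f'%zt,'rect',np.round(c,1),np.round(sz,1),round(an,1),'n',len(t))
```

```text
[ -5.3  21.   50.2 109.2 -18.9  58.2 -36.4] [ 0.44312655 -0.32890025  0.32345287] [ 1.79924212e+02 -1.16209449e-01  4.04821629e-01]
long_tray 0.64 [276. 127.] 4085 top z 0.0071 rect [ 500.7 -261.7] [161.2  64.4] 0.0 n 3143
short_tray 0.68 [384. 118.] 1954 top z 0.0071 rect [ 517.7 -425.8] [99.3 52.6] 12.9 n 1501
spool_tall 0.84 [331.  14.] 335 top z 0.0510 rect [ 670.1 -344.3] [21.3 21. ] 89.8 n 162
spool_tall 0.80 [283.  30.] 286 top z 0.0512 rect [ 646.1 -268.7] [21.1 20.2] 31.0 n 155
spool_short 0.74 [329.  81.] 242 top z 0.0437 rect [ 565.5 -341. ] [20.7 21.4] 0.7 n 174
bobbin 0.63 [342. 178.] 130 top z 0.0123 rect [ 413.  -365.3] [17.4 19.1] 48.8 n 107
thimble 0.41 [398.  23.] 131 top z 0.0209 rect [ 677.6 -448.4] [7.5 7.7] 73.3 n 25
beeswax 0.59 [324. 145.] 483 top z 0.0146 rect [ 471.6 -333. ] [36.2 37.1] 0.4 n 477
```

View pics/b_wrist.png

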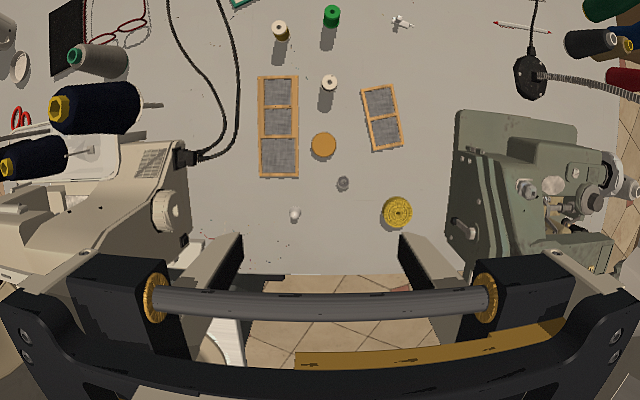

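Positions from the three views agree to within about 1.5 mm. In the wrist view the long tray's large pocket is nearest, at (278,157), with beeswax (324,145), bobbin (342,183), thimble (294,213), gold spool (281,29) and black spool (329,82). I'll pick the beeswax first, at yaw -60 so the fingers clear the tray and the bobbin.

Run:
```python
from h import *
goto(.4716,-.333,.05,-60)
```

```text
shift [0.0292 0.0049 0.2721] turn 60.4 | from [ 0.4422 -0.3283  0.3221] [ 1.7999e+02 -4.0000e-02  4.0000e-01] t 5.35
```

Request:
play_rows:
  targets:
    - [[0.62,0.029,0.005,0.27,60.4],[0.62,0.029,0.005,0.27,60.4],[0.62,0.029,0.005,0.27,60.4],[0.62,0.029,0.005,0.27,60.4],[0.62,0.029,0.005,0.27,60.4],[0.62,0.029,0.005,0.27,60.4],[0.62,0.029,0.005,0.27,60.4],[0.62,0.029,0.005,0.27,60.4],[0.62,0.029,0.005,0.27,60.4],[0.62,0.029,0.005,0.27,60.4]]

```text
time: 6.35
tcp_pos: [0.4714, -0.3333, 0.0523]
eef_rot: [-180.0, -0.1, -59.8]
force: [-0.2, -0.2, 0.8]
finger_gap: 0.0573
grasp_force: 0.0
```

Run:
```python
from h import *
s=env.state();print(s['joints'].round(1),s['finger_gap']); goto(.4716,-.333,.006,-60)
p,d=camera('wrist'); C=cloud('wrist',d,s); cv2.imwrite('pics/c_wrist.png',p[:,:,::-1])
for nm in ['thimble','bobbin','beeswax']:
    for r in spotter.regions_of('wrist',nm)[:2]:
        g=r['region']&(d>0)
        if r['score']<.3 or g.sum()<4: continue
        Q=C[g]; zt=np.percentile(Q[:,2],95); t=Q[Q[:,2]>zt-.004]
        c,sz,an=cv2.minAreaRect((t[:,:2]*1000).astype(np.float32))
        print(nm,'%.2f'%r['score'],np.round(r['pixel']),g.sum(),'top z %.4f'%zt,'rect',np.round(c,1),np.round(sz,1),round(an,1),'n',len(t))
```

```text
[  2.3  46.2  43.9 120.2 -56.3  37.1 -63.8] 0.05731497209417343
shift [-0.0002 -0.0003  0.0463] turn 0.18 | from [ 0.4714 -0.3333  0.0523] [-1.7995e+02 -6.0000e-02 -5.9820e+01] t 6.35
thimble 0.61 [219. 251.] 6975 top z 0.0067 rect [ 501.2 -270.5] [ 82.8 160.1] 89.7 n 6236
bobbin 0.98 [409. 218.] 700 top z 0.0117 rect [ 412.7 -365.7] [19.9 19.8] 33.3 n 506
beeswax 0.96 [321. 219.] 2224 top z 0.0142 rect [ 472.2 -334. ] [38.1 37.8] 87.7 n 2151
```

Joint 5 is close to its limit at this yaw, so I'll use yaw +60 instead.

Request:
play_rows:
  targets:
    - [[0.62,0,0,0,-120],[0.62,0,0,0,-120],[0.62,0,0,0,-120],[0.62,0,0,0,-120],[0.62,0,0,0,-120],[0.62,0,0,0,-120],[0.62,0,0,0,-120],[0.62,0,0,0,-120],[0.62,0,0,0,-120],[0.62,0,0,0,-120]]

```text
time: 7.55
tcp_pos: [0.4711, -0.3333, 0.0521]
eef_rot: [180.0, -0.0, 26.3]
force: [0.5, -0.3, 0.4]
finger_gap: 0.0577
grasp_force: 0.0
```

Run:
```python
from h import *
s=env.state();print(s['joints'].round(1),s['finger_gap']); goto(.472,-.3334,.006,60)
```

```text
[ 15.6  39.6  21.2 119.4 -31.4  26.3  -2.8] 0.057697567844278215
shift [0.0007 0.0004 0.0461] turn -33.68 | from [ 0.4711 -0.3333  0.0521] [ 1.7996e+02 -3.0000e-02  2.6320e+01] t 7.55
```

Joints look comfortable here. Finish the turn, then descend.

Request:
play_rows:
  targets:
    - [[0.62,0.0007,0.0004,0,-8.4],[0.62,0.0007,0.0004,0,-16.8],[0.62,0.0007,0.0004,0,-25.2],[0.62,0.0007,0.0004,0,-33.7],[0.62,0.0007,0.0004,0.012,-33.7],[0.62,0.0007,0.0004,0.024,-33.7],[0.62,0.0007,0.0004,0.034,-33.7],[0.62,0.0007,0.0004,0.042,-33.7],[0.62,0.0007,0.0004,0.046,-33.7],[0.62,0.0007,0.0004,0.046,-33.7]]

```text
time: 8.55
tcp_pos: [0.4714, -0.333, 0.0047]
eef_rot: [-179.9, 0.0, 59.6]
force: [-0.0, -1.0, -0.3]
finger_gap: 0.0575
grasp_force: 0.0
```

Request:
play_rows:
  targets:
    - [[0.3,0,0,0,0],[0.3,0,0,0,0],[0.3,0,0,0,0],[0.3,0,0,0,0],[0.3,0,0,0,0],[0.3,0,0,0,0],[0.3,0,0,0,0]]
  grip_force: 15

```text
time: 9.25
tcp_pos: [0.472, -0.3333, 0.006]
eef_rot: [180.0, -0.0, 59.6]
force: [0.2, 0.0, 5.7]
finger_gap: 0.0383
grasp_force: 15.0
```

Run:
```python
from h import *
s=env.state();print(s['joints'].round(1),s['finger_gap'],s['grasp_force'],s['force'])
x,y,z=s['tcp_pos']; goto(.4537,-.2617,.045,60,(x,y,.045,s['eef_rot'][2]))
```

```text
[ 23.   42.6   9.9 119.7 -20.7  19.2  19.6] 0.03832163109212476 15.000920444726944 [0.21850135 0.01748186 5.70508735]
shift [ 0.0525 -0.052  -0.    ] turn -0.38 | from [ 0.472  -0.3333  0.045 ] [180.     0.    59.62] t 9.25
```

Request:
play_rows:
  targets:
    - [[0.3,0,0,-0.015,0],[0.3,0,0,-0.04,0],[0.3,0.018,-0.017,-0.04,0],[0.3,0.036,-0.034,-0.04,0],[0.3,0.0525,-0.052,-0.04,0],[0.3,0.0525,-0.052,-0.04,0],[0.3,0.0525,-0.052,-0.025,0],[0.3,0.0525,-0.052,-0.012,0],[0.3,0.0525,-0.052,-0.004,0],[0.3,0.0525,-0.052,-0.0035,0]]

```text
time: 10.25
tcp_pos: [0.4531, -0.2619, 0.0082]
eef_rot: [-179.9, 0.0, 59.6]
force: [-0.6, 0.6, -0.7]
finger_gap: 0.0383
grasp_force: 15.0
```

Run:
```python
from h import *
s=env.state();print(s['joints'].round(1),s['finger_gap'],s['grasp_force'],s['force'])
goto(.4537,-.2617,.0095,60)
```

```text
[ 18.1  40.7   8.4 126.7 -22.9  14.1  16.4] 0.03830119219165205 14.999714344739914 [-0.56703482  0.60867935 -0.69750968]
shift [ 0.0005  0.0004 -0.0013] turn -0.41 | from [ 0.4531 -0.2619  0.0082] [-1.7993e+02  1.0000e-02  5.9590e+01] t 10.25
```

Request:
play_rows:
  targets:
    - [[0.55,0,0,0,0],[0.55,0,0,0,0],[0.55,0,0,0,0],[0.55,0,0,-0.01,0],[0.55,0,0,-0.05,0],[0.55,0,0,-0.1,0],[0.55,0,0,-0.1,0]]

```text
time: 10.95
tcp_pos: [0.4555, -0.263, 0.1148]
eef_rot: [179.5, -0.1, 59.6]
force: [0.3, -0.7, 0.3]
finger_gap: 0.0512
grasp_force: 0.0
```

Run:
```python
from h import *
s=env.state();print(s['joints'].round(1),s['finger_gap'],s['grasp_force'],s['force'])
goto(.6463,-.2687,.10,30)
```

```text
[ 11.9  30.5  17.1 124.1 -19.   27.4  13.2] 0.05118354747447058 0.0 [ 0.28307967 -0.6948726   0.29114716]
shift [0.0916 0.1673 0.0162] turn 29.59 | from [ 0.4555 -0.263   0.1148] [ 1.7955e+02 -6.0000e-02  5.9590e+01] t 10.95
```

Request:
play_rows:
  targets:
    - [[0.42,0.0916,0.167,0.015,29.6],[0.42,0.0916,0.167,0.015,29.6],[0.42,0.0916,0.167,0.015,29.6],[0.42,0.0916,0.167,0.015,29.6],[0.42,0.0916,0.167,0.015,29.6],[0.42,0.0916,0.167,0.015,29.6],[0.42,0.0916,0.167,0.015,29.6]]

```text
time: 11.65
tcp_pos: [0.6425, -0.2672, 0.0944]
eef_rot: [-180.0, 0.0, 30.0]
force: [0.4, 0.0, 1.4]
finger_gap: 0.0391
grasp_force: 0.0
```

```bash
cat >> h.py <<'E'
def look(fn,names,save=None):
    s=env.state(); p,d=camera('wrist'); C=cloud('wrist',d,s)
    if save: cv2.imwrite(save,p[:,:,::-1])
    for nm in names:
        for r in spotter.regions_of('wrist',nm)[:3]:
            g=r['region']&(d>0)
            if r['score']<.3 or g.sum()<4: continue
            Q=C[g]; zt=np.percentile(Q[:,2],95); t=Q[Q[:,2]>zt-.004]
            c,sz,an=cv2.minAreaRect((t[:,:2]*1000).astype(np.float32))
            print(nm,'%.2f'%r['score'],np.round(r['pixel']),g.sum(),'top z %.4f'%zt,'rect',np.round(c,1),np.round(sz,1),round(an,1),'n',len(t))
E
python3 - <<'E'
from h import *
look(None,['spool_tall','beeswax','long_tray'],'pics/d.png')
s=env.state();print(s['joints'].round(1),s['finger_gap'],s['force'])
goto(.6463,-.2687,.0275,30)
E
```

```text
spool_tall 0.97 [415. 224.] 1303 top z 0.0510 rect [ 671.  -343.3] [22.1 22.4] 88.7 n 570
spool_tall 0.64 [324. 208.] 1151 top z 0.0510 rect [ 647.5 -267.9] [22.5 20.3] 29.5 n 636
long_tray 0.91 [290. 273.] 1002 top z 0.0073 rect [ 581.5 -261.4] [ 65.  169.1] 89.8 n 815
[  1.2  43.1  27.6 102.2 -28.4  41.7 -15.9] 0.03889591733838697 [ 0.00254237 -0.18577005 -0.25904664]
shift [0.0022 0.0027 0.0672] turn -0.03 | from [ 0.643  -0.2675  0.0947] [-1.800e+02 -2.000e-02  2.997e+01] t 11.85
```

View pics/d.png

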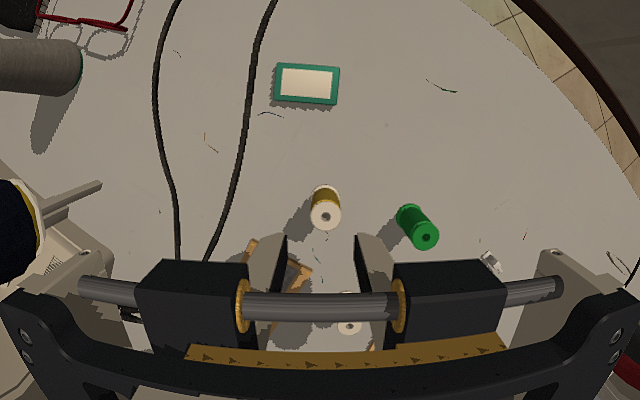

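The gold spool is at (326,208), ahead of the fingers, and the green look-alike is clear to the right at (418,225). Descending on the gold one.

Request:
play_rows:
  targets:
    - [[0.42,0.003,0.0026,0,0],[0.42,0.003,0.0026,0.015,0],[0.42,0.003,0.0026,0.035,0],[0.42,0.003,0.0026,0.055,0],[0.42,0.003,0.0026,0.067,0],[0.42,0.003,0.0026,0.067,0],[0.42,0.003,0.0026,0.067,0],[0.1,0.003,0.0026,0.067,0],[0.1,0.003,0.0026,0.067,0],[0.1,0.003,0.0026,0.067,0]]
  grip_force: 10

```text
time: 12.85
tcp_pos: [0.6482, -0.2679, 0.0279]
eef_rot: [179.9, -0.0, 30.0]
force: [-0.3, -0.3, 0.9]
finger_gap: 0.02
grasp_force: 10.1
```

Request:
play_rows:
  targets:
    - [[0.1,0,0,0,0],[0.1,0,0,0,0],[0.1,0,0,0,0],[0.1,0,0,-0.01,0],[0.1,0,0,-0.03,0],[0.1,0,0,-0.05,0],[0.1,0,0,-0.05,0]]

```text
time: 13.55
tcp_pos: [0.6488, -0.2685, 0.0799]
eef_rot: [179.8, -0.1, 30.0]
force: [0.4, 0.1, -0.8]
finger_gap: 0.02
grasp_force: 10.0
```

Run:
```python
from h import *
s=env.state();print(s['joints'].round(1),s['finger_gap'],s['grasp_force'],s['force'])
goto(.5077,-.2617,.0275+.003,30)
look(0,['long_tray','spool_tall','beeswax'],'pics/e.png')
```

```text
[  1.6  44.3  26.9 102.  -29.2  40.5 -15.5] 0.02000406627646579 9.99997257902578 [ 0.35277401  0.08724119 -0.78448004]
shift [-0.1189 -0.0766  0.049 ] turn 0.02 | from [ 0.6488 -0.2685  0.0799] [ 1.7984e+02 -1.3000e-01  3.0020e+01] t 13.55
spool_tall 0.64 [416. 236.] 1419 top z 0.0509 rect [ 672.1 -342.9] [20.  22.4] 31.2 n 584
```

View pics/e.png

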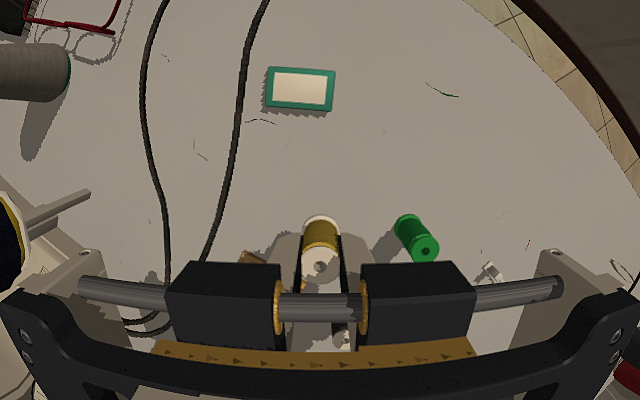

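Run:
```python
from h import *
s=env.state(); p,d=camera('wrist'); C=cloud('wrist',d,s)
for v in range(216,292,4): print(v,p[v,321],np.round(C[v,321],4),end=' | ')
W=C[210:290,300:344]; q=p[210:290,300:344].astype(int); zt=np.percentile(W[...,2],97)
m=(abs(W[...,2]-zt)<.004); t=W[m]
print('\ntop z',zt,'rect',cv2.minAreaRect((t[:,:2]*1000).astype(np.float32)),'tcp',s['tcp_pos'])
T=(t-s['tcp_pos'])@rot(s['eef_rot']); print('tool range',T.min(0).round(4),T.max(0).round(4))
```

```text
216 [215 194 167] [ 0.6566 -0.2619  0.0514] | 220 [88 66 14] [ 0.656  -0.2623  0.057 ] | 224 [99 78 30] [ 0.6567 -0.2618  0.0665] | 228 [102  80  25] [ 0.6568 -0.2618  0.0734] | 232 [99 79 28] [ 0.6563 -0.262   0.0783] | 236 [105  83  31] [ 0.6566 -0.2618  0.0851] | 240 [96 77 28] [ 0.6563 -0.262   0.0898] | 244 [170 136  49] [ 0.6552 -0.2626  0.0922] | 248 [195 177 152] [ 0.6559 -0.2623  0.0989] | 252 [190 173 147] [ 0.6539 -0.2634  0.0989] | 256 [190 173 147] [ 0.6517 -0.2647  0.0983] | 260 [173 157 134] [ 0.6495 -0.266   0.098 ] | 264 [73 66 57] [ 0.6436 -0.2694  0.0897] | 268 [73 66 56] [ 0.644  -0.2691  0.0952] | 272 [89 80 70] [ 0.6436 -0.2694  0.0986] | 276 [112 102  88] [ 0.6413 -0.2707  0.0984] | 280 [112 102  88] [ 0.6394 -0.2718  0.0989] | 284 [99 92 82] [ 0.5841 -0.3041 -0.0007] | 288 [163 154 139] [ 5.810e-01 -3.059e-01  4.000e-04] | 
top z 0.11126007998704918 rect ((648.5377197265625, -266.7692565917969), (15.043723106384277, 20.61693572998047), 28.689167022705078) tcp [ 0.64724934 -0.26723899  0.07633202]
tool range [-0.0064 -0.0102 -0.0388] [ 0.0086  0.0107 -0.031 ]
```

The spool is upright and centred in the fingers. Next it goes to the middle pocket.

Run:
```python
from h import *
goto(.5077,-.2617,.0775,30,(.6476,-.2678,.0775,30))
goto(.5077,-.2617,.0775,30)
```

```text
shift [-0.1181 -0.0752 -0.    ] turn 0 | from [ 0.6476 -0.2678  0.0775] [180   0  30] t 13.8
shift [-0.1179 -0.0747 -0.0011] turn 0.03 | from [ 0.6472 -0.2673  0.0762] [-1.7992e+02  5.0000e-02  3.0030e+01] t 13.8
```

Request:
play_rows:
  targets:
    - [[0.1,-0.025,-0.016,0,0],[0.1,-0.05,-0.032,0,0],[0.1,-0.075,-0.048,0,0],[0.1,-0.1,-0.064,0,0],[0.1,-0.118,-0.0755,0,0],[0.1,-0.118,-0.0755,0,0],[0.1,-0.118,-0.0755,0,0]]

```text
time: 14.5
tcp_pos: [0.508, -0.2615, 0.0769]
eef_rot: [-180.0, -0.0, 30.0]
force: [-0.0, 0.8, -0.4]
finger_gap: 0.02
grasp_force: 10.0
```

Run:
```python
from h import *
env.state(); s=env.state();print(s['joints'].round(1),s['finger_gap'],s['force'])
p,d=camera('wrist')
goto(.5077,-.2617,.032,30)
```

```text
[  5.8  37.5  23.7 119.5 -30.5  28.9  -7.7] 0.019980201669576397 [-0.03705971  0.81040104 -0.43555722]
shift [-0.001  -0.0003  0.0449] turn 0.05 | from [ 0.5087 -0.2615  0.0769] [ 1.7999e+02 -2.0000e-02  3.0050e+01] t 14.55
```

Request:
play_rows:
  targets:
    - [[0.1,-0.0005,0,0.015,0],[0.1,-0.0005,0,0.03,0],[0.1,-0.0005,0,0.039,0],[0.1,-0.0005,0,0.042,0],[0.1,-0.0005,0,0.044,0],[0.1,-0.0005,0,0.045,0],[0.1,-0.0005,0,0.045,0]]

```text
time: 15.25
tcp_pos: [0.5076, -0.2618, 0.0324]
eef_rot: [180.0, -0.0, 30.0]
force: [-0.4, 0.2, -0.6]
finger_gap: 0.0199
grasp_force: 10.0
```

Run:
```python
from h import *
s=env.state();print(s['tcp_pos'],s['finger_gap'],s['force'])
p,d=camera('wrist'); C=cloud('wrist',d,s)
print([tuple(np.round(C[v,321],4)) for v in range(212,284,6)])
s=env.state();print(s['tcp_pos'],s['force'])
```

```text
[ 0.50764448 -0.26180288  0.03242748] 0.019884842857270695 [-0.3803531   0.20001415 -0.64234652]
[(np.float64(0.518), np.float64(-0.2559), np.float64(0.0024)), (np.float64(0.5161), np.float64(-0.257), np.float64(0.0083)), (np.float64(0.5171), np.float64(-0.2564), np.float64(0.0226)), (np.float64(0.5177), np.float64(-0.256), np.float64(0.0343)), (np.float64(0.517), np.float64(-0.2564), np.float64(0.0411)), (np.float64(0.5168), np.float64(-0.2565), np.float64(0.0488)), (np.float64(0.5164), np.float64(-0.2567), np.float64(0.0554)), (np.float64(0.5129), np.float64(-0.2587), np.float64(0.0542)), (np.float64(0.5105), np.float64(-0.2602), np.float64(0.0554)), (np.float64(0.5041), np.float64(-0.2639), np.float64(0.0484)), (np.float64(0.5039), np.float64(-0.2639), np.float64(0.0548)), (np.float64(0.5004), np.float64(-0.266), np.float64(0.0541))]
[ 0.50760035 -0.2618044   0.03250499] [ 0.85809532  0.7028646  -0.55396971]
```

Request:
play_rows:
  targets:
    - [[0.1,0,0,0.001,0],[0.1,0,0,0.0015,0],[0.1,0,0,0.0015,0],[0.38,0,0,0.0015,0],[0.38,0,0,0.0015,0],[0.38,0,0,0.0015,0],[0.38,0,0,-0.01,0],[0.38,0,0,-0.035,0],[0.38,0,0,-0.065,0],[0.38,0,0,-0.065,0]]

```text
time: 16.3
tcp_pos: [0.5088, -0.2627, 0.1009]
eef_rot: [179.8, -0.2, 30.0]
force: [0.6, 0.1, -0.2]
finger_gap: 0.0355
grasp_force: 0.0
```

Run:
```python
from h import *
s=env.state();print(s['joints'].round(1),s['finger_gap'],s['force'])
goto(.375,-.2873,.10,30)
```

```text
[  4.3  35.6  25.9 118.9 -29.2  31.4  -8.7] 0.03550687164366844 [ 0.58315967  0.14429729 -0.20464813]
shift [-0.1281 -0.0457  0.0003] turn 0.01 | from [ 0.5088 -0.2627  0.1009] [ 1.7977e+02 -1.7000e-01  3.0010e+01] t 16.3
```

Request:
play_rows:
  targets:
    - [[0.38,-0.045,-0.017,0,0],[0.38,-0.09,-0.033,0,0],[0.38,-0.128,-0.046,0,0],[0.38,-0.14,-0.053,0,0],[0.38,-0.14,-0.053,0,0],[0.38,-0.14,-0.053,0,0]]

```text
time: 16.9
tcp_pos: [0.3611, -0.2861, 0.0973]
eef_rot: [179.9, -0.1, 30.0]
force: [0.2, 0.1, -0.4]
finger_gap: 0.0354
grasp_force: 0.0
```

Run:
```python
from h import *
s=env.state();print(s['joints'].round(1),s['finger_gap'],s['force'],s['tcp_pos'])
look(0,['thimble','beeswax','spool_tall','long_tray'],'pics/f.png')
goto(.360,-.2873,.007,30)
```

```text
[ 16.4  30.1  21.2 132.8 -29.9  21.4   3.2] 0.03535724096214469 [ 0.17861088  0.10911252 -0.40568841] [ 0.36111222 -0.28607528  0.09732079]
thimble 0.48 [427. 194.] 437 top z 0.0119 rect [ 412.7 -365. ] [20.2 19.5] 34.2 n 349
beeswax 0.64 [352.  96.] 1782 top z 0.0172 rect [ 452.4 -261.8] [37.9 37.9] 76.7 n 1771
beeswax 0.39 [392.  36.] 1299 top z 0.0541 rect [ 506.1 -262.2] [21.  22.4] 36.2 n 682
spool_tall 0.61 [393.  37.] 1285 top z 0.0541 rect [ 506.4 -261.9] [21.7 22.5] 37.3 n 700
long_tray 0.82 [370.  62.] 8476 top z 0.0071 rect [ 500.4 -261.4] [160.1  64.8] 0.2 n 6983
shift [-0.0016  0.001   0.09  ] turn 0.13 | from [ 0.3608 -0.2857  0.097 ] [ 1.7998e+02 -1.0000e-02  3.0130e+01] t 17.15
```

View pics/f.png

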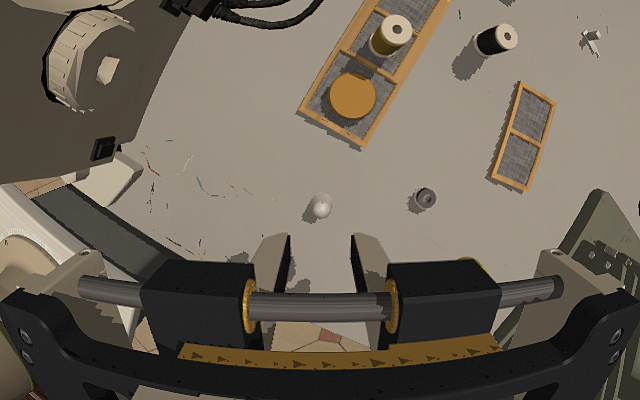

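Beeswax (352,97) and gold spool (392,40) sit in their pockets, and the thimble is at (320,206), which the network missed. I'll measure it from depth.

Run:
```python
from h import *
s=env.state(); p,d=camera('wrist'); C=cloud('wrist',d,s)
W=C[188:225,302:340].reshape(-1,3); t=W[W[:,2]>.008]
print(len(t),'max z',t[:,2].max(),'xy min',t[:,:2].min(0),'max',t[:,:2].max(0), 'rect',cv2.minAreaRect((t[:,:2]*1000).astype(np.float32)))
t=W[W[:,2]>.019]; print('top',t.mean(0)); 
T=(W[W[:,2]>.006]-s['tcp_pos'])@rot(s['eef_rot']); print(T.min(0).round(4),T.max(0).round(4))
```

```text
357 max z 0.26320834412812266 xy min [ 0.35210199 -0.29460814] max [ 0.42701672 -0.24660034] rect ((391.31512451171875, -270.6510009765625), (85.50867462158203, 16.240676879882812), 27.282426834106445)
top [ 0.36240462 -0.28562016  0.02967262]
[-0.009  -0.0075 -0.1662] [0.0769 0.0098 0.0905]
```

Run:
```python
from h import *
s=env.state(); p,d=camera('wrist'); C=cloud('wrist',d,s)
W=C[188:225,302:340].reshape(-1,3); W=W[(W[:,2]<.03)&(W[:,2]>.004)]
T=(W-s['tcp_pos'])@rot(s['eef_rot'])
for a,b in((.004,.009),(.009,.014),(.014,.019),(.019,.026)):
    k=(W[:,2]>=a)&(W[:,2]<b); print(a,k.sum(),'tool',T[k][:,:2].min(0).round(4),T[k][:,:2].max(0).round(4),'mean',W[k].mean(0).round(4))
print(s['tcp_pos'])
```

```text
0.004 48 tool [-0.003  -0.0084] [0.0074 0.0098] mean [ 0.365  -0.2843  0.0066]
0.009 54 tool [-0.0015 -0.0074] [0.0072 0.0097] mean [ 0.3648 -0.2843  0.0113]
0.014 98 tool [-0.009  -0.0073] [0.0063 0.0086] mean [ 0.3625 -0.2856  0.0173]
0.019 193 tool [-0.0082 -0.0064] [0.0051 0.0069] mean [ 0.36   -0.287   0.0213]
[ 0.36052478 -0.2856366   0.09694617]
```

Request:
play_rows:
  targets:
    - [[0.38,-0.0015,0.001,0.02,0],[0.38,-0.0015,0.001,0.045,0],[0.38,-0.0015,0.001,0.07,0],[0.38,-0.0015,0.001,0.083,0],[0.38,-0.0015,0.001,0.09,0],[0.38,-0.0015,0.001,0.09,0],[0.1,-0.0015,0.001,0.09,0],[0.1,-0.0015,0.001,0.09,0],[0.1,-0.0015,0.001,0.09,0],[0.1,-0.0015,0.001,0.09,0]]
  grip_force: 10

```text
time: 18.25
tcp_pos: [0.3593, -0.2876, 0.0077]
eef_rot: [179.9, -0.0, 30.0]
force: [0.4, -0.2, 3.9]
finger_gap: 0.0159
grasp_force: 10.0
```

Request:
play_rows:
  targets:
    - [[0.1,0,0,0,0],[0.1,0,0,0,0],[0.1,0,0,-0.01,0],[0.1,0,0,-0.035,0],[0.1,0,0,-0.07,0],[0.1,0,0,-0.07,0],[0.1,0,0,-0.07,0]]

```text
time: 18.95
tcp_pos: [0.3595, -0.2873, 0.0781]
eef_rot: [179.9, -0.1, 30.1]
force: [-1.5, 0.7, -0.4]
finger_gap: 0.0153
grasp_force: 10.0
```

Run:
```python
from h import *
s=env.state();print(s['joints'].round(1),s['finger_gap'],s['grasp_force'],s['force'],s['tcp_pos'])
p,d=camera('wrist'); C=cloud('wrist',d,s); cv2.imwrite('pics/g.png',cv2.resize(p[190:330,220:420,::-1],None,fx=3,fy=3))
goto(.5547,-.2617,.077,30)
```

```text
[ 18.1  32.1  19.3 133.6 -33.5  18.6   6.8] 0.015250339353715036 10.00001793516276 [-1.48535689  0.67827472 -0.41465455] [ 0.35947519 -0.28733667  0.07805527]
shift [0.182  0.076  0.0005] turn 0.07 | from [ 0.3591 -0.2871  0.0774] [ 1.7997e+02 -3.0000e-02  3.0070e+01] t 19.0
```

View pics/g.png

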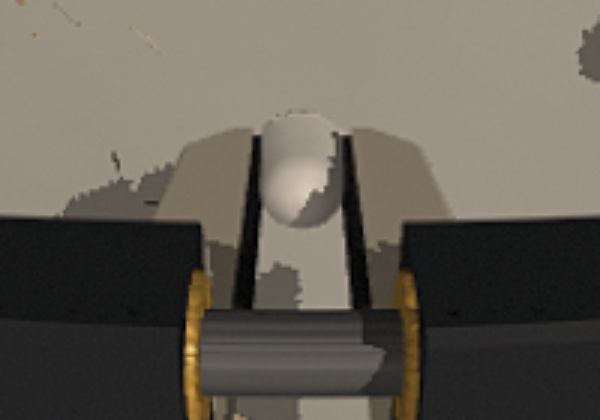

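The thimble is held upright, in the crop centre at (300,170), but the gap shrank on lifting, so it may have slipped a little. I'll measure its height in the fingers.

Run:
```python
from h import *
s=env.state(); p,d=camera('wrist'); C=cloud('wrist',d,s)
W=C[226:268,306:334]; T=(W-s['tcp_pos'])@rot(s['eef_rot'])
for r in range(0,42,3): print(226+r,np.round(T[r,14]*1000,1), np.round(T[r,10]*1000,1),np.round(T[r,18]*1000,1))
```

```text
226 [-15.7  -0.6  76.1] [-16.   -3.9  77. ] [-16.    2.8  76.9]
229 [ 9.5 -0.5  5. ] [ 9.7 -2.9  4.7] [9.7 1.8 4.6]
232 [ 9.1 -0.5  1.2] [ 8.7 -2.9  2.2] [8.8 1.8 2.1]
235 [ 8.8 -0.5 -2.5] [ 8.9 -2.8 -2.7] [ 8.4  1.8 -1.6]
238 [ 8.6 -0.5 -6.5] [ 8.1 -2.8 -5.2] [ 7.6  1.7 -4. ]
241 [  8.7  -0.5 -10.9] [ 7.9 -2.7 -9.1] [ 7.4  1.7 -7.8]
244 [  7.   -0.5 -11. ] [  6.7  -2.7 -10.3] [  7.2   1.6 -11.4]
247 [  5.7  -0.5 -12.2] [  5.8  -2.7 -12.3] [  5.7   1.6 -12.1]
250 [  4.8  -0.5 -14.1] [  4.8  -2.7 -14.1] [  4.6   1.6 -13.6]
253 [  3.4  -0.5 -14.9] [  2.8  -2.7 -13.8] [  3.2   1.6 -14.5]
256 [  1.6  -0.5 -15. ] [  1.9  -2.7 -15.5] [  0.6   1.7 -13. ]
259 [ -0.2  -0.5 -15.1] [ -0.3  -2.7 -14.8] [ -0.7   1.7 -14. ]
262 [ -3.3  -0.5 -12.7] [ -2.5  -2.7 -14.3] [ -2.7   1.7 -13.9]
265 [ -5.   -0.5 -13.1] [ -5.   -2.7 -13.1] [ -4.9   1.7 -13.2]
```

Request:
play_rows:
  targets:
    - [[0.1,0.005,0.002,-0.012,0],[0.1,0.035,0.015,-0.015,0],[0.1,0.07,0.03,-0.015,0],[0.1,0.105,0.044,-0.015,0],[0.1,0.14,0.058,-0.015,0],[0.1,0.165,0.069,-0.015,0],[0.1,0.182,0.0763,-0.012,0],[0.1,0.182,0.0763,-0.005,0],[0.1,0.182,0.0763,0,0],[0.1,0.182,0.0763,0,0]]

```text
time: 20.05
tcp_pos: [0.5523, -0.2627, 0.0757]
eef_rot: [-179.9, 0.1, 29.9]
force: [-0.4, -0.6, -1.1]
finger_gap: 0.0158
grasp_force: 10.0
```

Run:
```python
from h import *
s=env.state();print(s['joints'].round(1),s['finger_gap'],s['force'])
goto(.5547,-.2617,.0105,30)
```

```text
[  2.9  40.1  26.7 114.3 -32.   33.1  -8.5] 0.01582012323306658 [-0.38946843 -0.57786624 -1.06639904]
shift [0.0027 0.0005 0.0652] turn -0.06 | from [ 0.5523 -0.2627  0.0757] [-1.7986e+02  1.2000e-01  2.9940e+01] t 20.05
```

Request:
play_rows:
  targets:
    - [[0.1,0.001,0,0.02,0],[0.1,0.001,0,0.04,0],[0.1,0.001,0,0.055,0],[0.1,0.001,0,0.062,0],[0.1,0.001,0,0.0655,0],[0.1,0.001,0,0.0655,0],[0.1,0.001,0,0.0655,0]]

```text
time: 20.75
tcp_pos: [0.5557, -0.2623, 0.0122]
eef_rot: [180.0, -0.0, 30.0]
force: [0.6, -0.1, -0.1]
finger_gap: 0.0158
grasp_force: 10.0
```

Run:
```python
from h import *
s=env.state();print(s['finger_gap'],s['force'],s['tcp_pos'])
p,d=camera('wrist'); C=cloud('wrist',d,s)
print([tuple(np.round(C[v,320]*1000,1).tolist()) for v in range(228,268,4)])
s=env.state();print(s['tcp_pos'],s['force'])
```

```text
0.01582771279431892 [ 0.57177206 -0.12200434 -0.13549432] [ 0.5556738  -0.26227236  0.01219693]
[(563.8, -256.9, 6.0), (563.2, -257.3, 10.7), (562.7, -257.6, 15.3), (562.2, -257.9, 19.7), (561.8, -258.1, 24.1), (560.3, -259.0, 25.6), (558.7, -259.9, 26.9), (556.6, -261.1, 26.7), (554.7, -262.2, 27.2), (552.0, -263.8, 26.1)]
[ 0.55579856 -0.26218219  0.01229123] [ 0.12187155 -0.25164705  0.6739778 ]
```

Request:
play_rows:
  targets:
    - [[0.1,0,0,0.001,0],[0.1,0,0,0.0015,0],[0.1,0,0,0.0015,0],[0.35,0,0,0.0015,0],[0.35,0,0,0.0015,0],[0.35,0,0,0.0015,0],[0.35,0,0,-0.01,0],[0.35,0,0,-0.04,0],[0.38,0,0,-0.08,0],[0.38,0,0,-0.08,0]]

```text
time: 21.8
tcp_pos: [0.5574, -0.2635, 0.0966]
eef_rot: [179.7, -0.2, 30.0]
force: [-0.5, -0.2, 1.0]
finger_gap: 0.0345
grasp_force: 0.0
```

Run:
```python
from h import *
s=env.state();print(s['joints'].round(1),s['finger_gap'],s['force'])
goto(.5655,-.341,.092,20)
```

```text
[  1.7  38.7  28.4 113.5 -31.1  35.   -9.3] 0.03454641201884431 [-0.46291681 -0.17357962  1.0475328 ]
shift [-0.0317  0.0711  0.0048] turn 9.99 | from [ 0.5574 -0.2635  0.0966] [179.69  -0.22  29.99] t 21.8
```

Request:
play_rows:
  targets:
    - [[0.42,-0.012,0.027,0,0],[0.42,-0.025,0.055,0,0],[0.42,-0.032,0.071,0,0],[0.42,-0.032,0.071,0,0],[0.42,-0.032,0.071,0,0],[0.42,-0.032,0.071,0,0]]

```text
time: 22.4
tcp_pos: [0.5632, -0.3378, 0.0913]
eef_rot: [-179.9, -0.0, 30.1]
force: [0.8, -0.6, -1.1]
finger_gap: 0.0389
grasp_force: 0.0
```

Run:
```python
from h import *
s=env.state();print(s['joints'].round(1),s['finger_gap'],s['force'])
look(0,['spool_short','thimble','short_tray'],'pics/i.png')
goto(.5658,-.341,.0195,30)
```

```text
[  8.5  41.3  28.  107.8 -30.   38.4  -5.2] 0.03893438788484657 [ 0.82310414 -0.55814745 -1.06264869]
spool_short 0.64 [326. 209.] 1133 top z 0.0431 rect [ 565.6 -340.4] [22.5 21.5] 30.7 n 638
thimble 0.78 [236. 170.] 452 top z 0.0256 rect [ 556.4 -261.3] [13.5 13.6] 26.1 n 227
short_tray 0.82 [395. 260.] 933 top z 0.0071 rect [ 546.8 -411.6] [161.4  75.4] 35.5 n 778
shift [0.0007 0.0035 0.0721] turn 0.09 | from [ 0.5635 -0.3384  0.0916] [-1.7997e+02 -1.0000e-02  3.0090e+01] t 22.6
```

View pics/i.png

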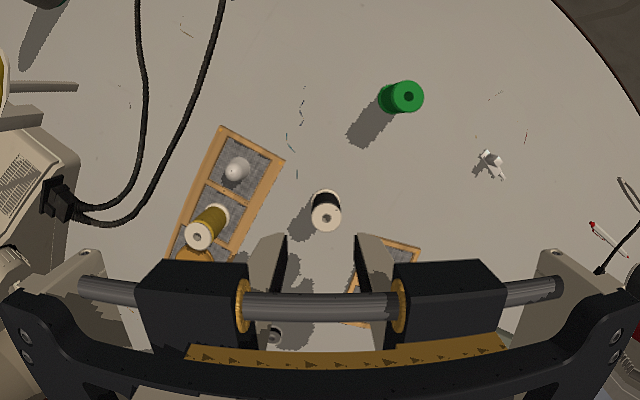

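The thimble (237,168) stands in the end pocket and the gold spool (205,228) in the middle one. The black spool at (326,210) is next.

Request:
play_rows:
  targets:
    - [[0.42,0.001,0.003,0.01,0],[0.42,0.001,0.003,0.03,0],[0.42,0.001,0.003,0.05,0],[0.42,0.001,0.003,0.065,0],[0.42,0.001,0.003,0.072,0],[0.42,0.001,0.003,0.072,0],[0.1,0.001,0.003,0.072,0],[0.1,0.001,0.003,0.072,0],[0.1,0.001,0.003,0.072,0],[0.1,0.001,0.003,0.072,0]]
  grip_force: 10

```text
time: 23.6
tcp_pos: [0.566, -0.3417, 0.0204]
eef_rot: [179.9, -0.0, 30.0]
force: [-0.7, 0.3, 2.9]
finger_gap: 0.0198
grasp_force: 10.0
```

Request:
play_rows:
  targets:
    - [[0.1,0,0,0,0],[0.1,0,0,0,0],[0.1,0,0,-0.01,0],[0.1,0,0,-0.025,0],[0.1,0,0,-0.04,0],[0.1,0,0,-0.04,0],[0.1,0,0,-0.04,0]]

```text
time: 24.3
tcp_pos: [0.5661, -0.3415, 0.0605]
eef_rot: [179.9, -0.1, 30.0]
force: [0.1, 0.7, 0.6]
finger_gap: 0.0195
grasp_force: 10.0
```

Run:
```python
from h import *
s=env.state();print(s['joints'].round(1),s['finger_gap'],s['force'],s['grasp_force'])
p,d=camera('wrist'); C=cloud('wrist',d,s)
print([(v,*np.round((C[v,321]-s['tcp_pos'])@rot(s['eef_rot'])*1000,1).tolist()) for v in range(216,288,5)])
goto(.5406,-.4205,.0595,30)
```

```text
[  9.9  43.7  26.2 108.1 -31.7  35.5  -3.8] 0.019471969450820324 [0.12862963 0.73294498 0.60697724] 10.00004585890565
[(216, 13.2, 0.1, 18.0), (221, 10.4, 0.1, 16.4), (226, 11.5, 0.0, 4.7), (231, 11.8, 0.0, -3.9), (236, 12.6, -0.0, -13.0), (241, 10.7, -0.0, -15.3), (246, 10.5, -0.0, -21.3), (251, 8.0, -0.0, -22.1), (256, 4.7, -0.0, -21.2), (261, -3.2, 0.0, -11.7), (266, -2.8, 0.0, -18.4), (271, -3.7, 0.0, -22.2), (276, -6.9, 0.0, -22.1), (281, -10.9, 0.0, -20.6), (286, -64.9, 0.3, 60.6)]
shift [-0.0614  0.056   0.0003] turn 0.04 | from [ 0.5658 -0.3413  0.0598] [ 1.7999e+02 -2.0000e-02  3.0040e+01] t 24.35
```

Request:
play_rows:
  targets:
    - [[0.1,-0.02,0.018,0,0],[0.1,-0.04,0.037,0,0],[0.1,-0.0614,0.056,0,0],[0.1,-0.0614,0.056,0,0],[0.1,-0.0614,0.056,0.012,0],[0.1,-0.0614,0.056,0.024,0],[0.1,-0.0614,0.056,0.032,0],[0.1,-0.0614,0.056,0.0345,0],[0.1,-0.0614,0.056,0.0345,0],[0.1,-0.0614,0.056,0.0345,0]]

```text
time: 25.35
tcp_pos: [0.5408, -0.4206, 0.0252]
eef_rot: [180.0, -0.0, 30.0]
force: [0.1, 0.6, -0.4]
finger_gap: 0.0195
grasp_force: 10.0
```

Run:
```python
from h import *
s=env.state();print(s['joints'].round(1),s['finger_gap'],s['force'],s['tcp_pos'])
p,d=camera('wrist'); C=cloud('wrist',d,s)
print([(v,*np.round(C[v,321]*1000,1).tolist()) for v in range(216,288,5)])
print(env.state()['tcp_pos'])
```

```text
[ 18.5  47.3  23.9 105.3 -31.9  34.2   2.6] 0.019539107685440274 [ 0.09004117  0.62238129 -0.42401697] [ 0.54076484 -0.42064869  0.02521164]
[(216, 552.2, -414.1, 7.0), (221, 549.9, -415.5, 9.0), (226, 551.1, -414.7, 21.4), (231, 551.9, -414.2, 31.6), (236, 551.5, -414.4, 37.8), (241, 550.2, -415.2, 41.1), (246, 550.3, -415.1, 47.7), (251, 547.9, -416.5, 47.7), (256, 544.8, -418.3, 46.4), (261, 538.7, -421.8, 38.5), (266, 538.4, -422.0, 43.6), (271, 538.0, -422.3, 48.3), (276, 534.2, -424.5, 46.1), (281, 532.1, -425.7, 47.3), (286, 505.2, -441.5, 2.5)]
[ 0.54081701 -0.42076635  0.02539537]
```

Top at 47 against the 45 target, so lower about 2 mm more and release.

Request:
play_rows:
  targets:
    - [[0.1,0,0,0.001,0],[0.1,0,0,0.002,0],[0.1,0,0,0.002,0],[0.38,0,0,0.002,0],[0.38,0,0,0.002,0],[0.38,0,0,0.002,0],[0.38,0,0,-0.01,0],[0.38,0,0,-0.035,0],[0.38,0,0,-0.065,0],[0.38,0,0,-0.065,0]]

```text
time: 26.4
tcp_pos: [0.542, -0.4227, 0.0947]
eef_rot: [179.7, -0.1, 30.0]
force: [0.7, -0.5, -0.1]
finger_gap: 0.035
grasp_force: 0.0
```

Run:
```python
from h import *
s=env.state();print(s['joints'].round(1),s['finger_gap'],s['force'])
goto(.413,-.3655,.09,30)
```

```text
[ 16.2  42.5  27.7 103.8 -29.   40.5   0.2] 0.03499724669351223 [ 0.68131646 -0.47393709 -0.08358706]
shift [-0.0831 -0.114   0.0039] turn -0.0 | from [ 0.542  -0.4227  0.0947] [ 1.7968e+02 -1.3000e-01  3.0000e+01] t 26.4
```

Request:
play_rows:
  targets:
    - [[0.38,-0.025,-0.034,0,0],[0.38,-0.05,-0.069,0,0],[0.38,-0.07,-0.097,0,0],[0.38,-0.083,-0.115,0,0],[0.38,-0.083,-0.115,0,0],[0.38,-0.083,-0.115,0,0],[0.38,-0.083,-0.115,0,0]]

```text
time: 27.1
tcp_pos: [0.4123, -0.3633, 0.0903]
eef_rot: [179.9, -0.0, 30.1]
force: [-0.5, 0.2, 0.2]
finger_gap: 0.0354
grasp_force: 0.0
```

Run:
```python
from h import *
s=env.state();print(s['joints'].round(1),s['finger_gap'],s['force'])
look(0,['bobbin','spool_short','short_tray'],'pics/j.png')
goto(.413,-.3655,.003,30)
```

```text
[ 18.7  35.3  24.8 122.  -30.5  28.6   6.8] 0.03536949280740697 [-0.49676665  0.19087535  0.21173308]
bobbin 0.89 [322. 206.] 506 top z 0.0119 rect [ 412.8 -365.3] [19.8 20. ] 75.6 n 428
spool_short 0.90 [465. 111.] 1241 top z 0.0461 rect [ 540.7 -418.9] [22.5 22.1] 7.6 n 591
short_tray 0.93 [440. 149.] 5186 top z 0.0069 rect [ 518.  -425.9] [99.8 53.4] 13.3 n 4542
shift [-0.0002  0.0028  0.087 ] turn 0.06 | from [ 0.4117 -0.3629  0.09  ] [1.7998e+02 1.0000e-02 3.0060e+01] t 27.3
```

View pics/j.png

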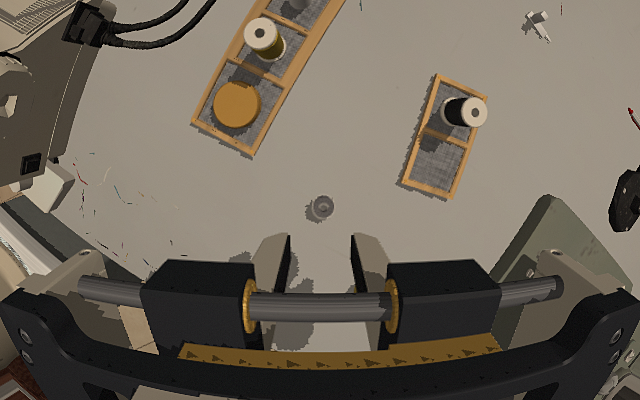

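The bobbin is at (322,207). The black spool stands in the far pocket of the short tray at (465,112), leaving the near pocket at about (438,162) free. Picking the bobbin.

Request:
play_rows:
  targets:
    - [[0.38,-0.0005,0.0026,0.02,0],[0.38,-0.0005,0.0026,0.045,0],[0.38,-0.0005,0.0026,0.068,0],[0.38,-0.0005,0.0026,0.08,0],[0.38,-0.0005,0.0026,0.085,0],[0.38,-0.0005,0.0026,0.0865,0],[0.38,-0.0005,0.0026,0.0865,0],[0.1,-0.0005,0.0026,0.0865,0],[0.1,-0.0005,0.0026,0.0865,0],[0.1,-0.0005,0.0026,0.0865,0]]
  grip_force: 8

```text
time: 28.3
tcp_pos: [0.4123, -0.3654, 0.0042]
eef_rot: [179.9, -0.0, 30.0]
force: [0.5, 0.7, 1.9]
finger_gap: 0.0179
grasp_force: 8.0
```

Request:
play_rows:
  targets:
    - [[0.1,0,0,0,0],[0.1,0,0,0,0],[0.1,0,0,-0.01,0],[0.1,0,0,-0.03,0],[0.1,0,0,-0.05,0],[0.1,0,0,-0.05,0],[0.1,0,0,-0.05,0]]

```text
time: 29.0
tcp_pos: [0.4123, -0.3651, 0.0541]
eef_rot: [180.0, -0.0, 30.0]
force: [0.9, 0.4, -0.6]
finger_gap: 0.0175
grasp_force: 8.0
```

Run:
```python
from h import *
s=env.state();print(s['joints'].round(1),s['finger_gap'],s['force'],s['grasp_force'])
p,d=camera('wrist'); C=cloud('wrist',d,s)
T=(C-s['tcp_pos'])@rot(s['eef_rot'])*1000
print(*[(v,*T[v,321].round(1).tolist(),*T[v,313].round(1).tolist()) for v in range(222,290,4)],sep='\n')
cv2.imwrite('pics/k.png',cv2.resize(p[190:330,220:420,::-1],None,fx=3,fy=3))
goto(.4951,-.4312,.0535,30)
```

```text
[ 21.4  38.4  21.3 122.8 -33.3  24.3   9.3] 0.017542002719110775 [ 0.91886699  0.38279769 -0.620816  ] 8.000025383735192
(222, -3.7, 0.2, 53.0, -3.9, -5.9, 53.7)
(226, -7.3, 0.2, 54.1, -7.3, -5.9, 54.0)
(230, 9.5, 0.0, 3.5, 9.9, -4.6, 2.6)
(234, 9.1, 0.0, -1.8, 8.2, -4.6, 0.5)
(238, 8.8, 0.0, -6.8, 8.5, -4.5, -6.3)
(242, 6.2, 0.0, -6.5, 6.0, -4.5, -6.1)
(246, 3.5, 0.0, -6.1, 3.3, -4.5, -5.7)
(250, -2.8, 0.1, 1.9, 1.3, -4.5, -6.8)
(254, -2.2, 0.0, -4.8, -1.8, -4.6, -5.6)
(258, -4.0, 0.0, -6.4, -3.7, -4.5, -6.9)
(262, -6.7, 0.1, -6.1, -6.5, -4.6, -6.6)
(266, -8.5, 0.1, -7.8, -41.5, -6.1, 53.4)
(270, -45.1, 0.3, 53.4, -46.3, -6.2, 55.5)
(274, -49.3, 0.3, 54.1, -49.4, -6.2, 54.3)
(278, -52.9, 0.3, 53.8, -53.4, -6.3, 54.6)
(282, -56.9, 0.3, 54.0, -56.7, -6.3, 53.7)
(286, -60.5, 0.3, 53.5, -61.1, -6.3, 54.5)
shift [0.0387 0.099  0.    ] turn 0.05 | from [ 0.412  -0.3649  0.0535] [-1.7999e+02 -1.0000e-02  3.0050e+01] t 29.05
```

View pics/k.png

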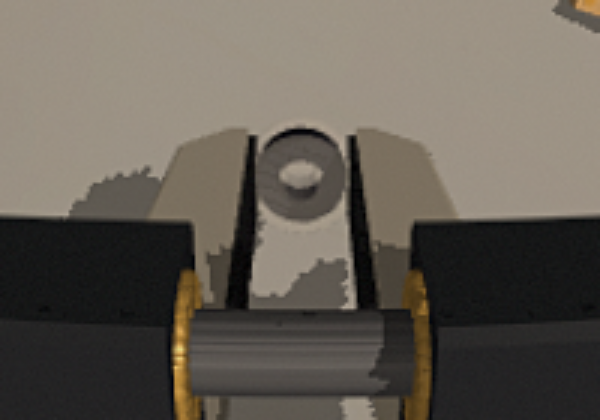

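The bobbin is held level at crop centre (300,175), so I'll carry it to the near pocket.

Request:
play_rows:
  targets:
    - [[0.1,0.013,0.033,0,0],[0.1,0.026,0.066,0,0],[0.1,0.0387,0.099,0,0],[0.1,0.0387,0.099,0,0],[0.1,0.0387,0.099,0.015,0],[0.1,0.0387,0.099,0.03,0],[0.1,0.0387,0.099,0.04,0],[0.1,0.0387,0.099,0.0445,0],[0.1,0.0387,0.099,0.0445,0],[0.1,0.0387,0.099,0.0445,0]]

```text
time: 30.05
tcp_pos: [0.4949, -0.4317, 0.0093]
eef_rot: [180.0, -0.0, 30.0]
force: [0.5, -0.2, -0.5]
finger_gap: 0.0176
grasp_force: 8.0
```

Run:
```python
from h import *
s=env.state();print(s['joints'].round(1),s['finger_gap'],s['force'],s['tcp_pos'])
p,d=camera('wrist'); C=cloud('wrist',d,s)
print(*[(v,*(C[v,321]*1000).round(1).tolist()) for v in range(218,270,4)],sep='\n')
s=env.state();print(s['force'],s['tcp_pos'])
```

```text
[ 22.4  47.   22.  109.5 -33.3  29.9   7.4] 0.017620387849464014 [ 0.48852979 -0.22070875 -0.54722927] [ 0.49492248 -0.43174132  0.00927121]
(218, 509.2, -423.5, 4.4)
(222, 506.7, -425.0, 3.3)
(226, 504.9, -426.0, 4.3)
(230, 503.4, -426.9, 6.3)
(234, 502.5, -427.4, 10.2)
(238, 502.3, -427.5, 15.5)
(242, 500.5, -428.5, 16.3)
(246, 498.3, -429.8, 16.2)
(250, 492.1, -433.4, 6.3)
(254, 492.6, -433.2, 12.9)
(258, 492.4, -433.2, 17.7)
(262, 488.8, -435.4, 14.6)
(266, 487.7, -436.0, 17.3)
[ 0.05708612 -0.0230653  -0.45416571] [ 0.49510854 -0.43186719  0.00952802]
```

Request:
play_rows:
  targets:
    - [[0.1,0,0,0.0008,0],[0.1,0,0,0.0015,0],[0.1,0,0,0.0015,0],[0.34,0,0,0.0015,0],[0.34,0,0,0.0015,0],[0.34,0,0,0.0015,0],[0.34,0,0,-0.008,0],[0.34,0,0,-0.04,0],[0.34,0,0,-0.09,0],[0.34,0,0,-0.14,0]]

```text
time: 31.1
tcp_pos: [0.4944, -0.4313, 0.1508]
eef_rot: [-179.9, 0.0, 30.0]
force: [1.2, -0.8, -0.3]
finger_gap: 0.0316
grasp_force: 0.0
```

Request:
play_rows:
  targets:
    - [[0.34,-0.03,-0.03,-0.05,0],[0.34,-0.06,-0.05,-0.08,0],[0.34,-0.06,-0.05,-0.08,0],[0.34,-0.06,-0.05,-0.08,0],[0.34,-0.06,-0.05,-0.08,0]]

```text
time: 31.6
tcp_pos: [0.4192, -0.4179, 0.2288]
eef_rot: [180.0, -0.0, 30.1]
force: [0.7, 0.5, -0.9]
finger_gap: 0.0316
grasp_force: 0.0
```

Run:
```python
from h import *
s=env.state();print(s['joints'].round(1),s['finger_gap'],s['force'],s['tcp_pos'])
look(0,['bobbin','spool_short','spool_tall','thimble','beeswax','short_tray','long_tray'],'pics/l.png')
```

```text
[ 15.6  27.8  35.1 110.5 -21.1  48.2   2. ] 0.03158802735932396 [ 0.74307513  0.53621114 -0.87312054] [ 0.4191578  -0.41786801  0.22882384]
bobbin 0.58 [360. 128.] 174 top z 0.0150 rect [ 494.  -430.5] [18.7 17.6] 31.0 n 165
spool_short 0.92 [376.  92.] 422 top z 0.0462 rect [ 540.4 -419.6] [22.  21.1] 32.1 n 276
spool_short 0.66 [325. 228.] 1138 top z 0.0207 rect [ 362.3 -456.5] [49.  47.3] 41.1 n 935
spool_tall 0.76 [242.  51.] 557 top z 0.0541 rect [ 506.6 -262.4] [21.9 22.2] 72.1 n 273
thimble 0.54 [270.  22.] 177 top z 0.0254 rect [ 555.2 -262.3] [12.4 12.3] 7.8 n 87
beeswax 0.88 [228.  91.] 703 top z 0.0174 rect [ 453.6 -262.9] [38.  36.4] 33.1 n 675
short_tray 0.92 [366. 117.] 2400 top z 0.0070 rect [ 518.2 -426. ] [98.2 52.2] 13.3 n 2013
long_tray 0.89 [255.  62.] 4375 top z 0.0072 rect [ 501.1 -261.6] [160.3  65.7] 0.7 n 3477
long_tray 0.43 [363. 113.] 2577 top z 0.0070 rect [ 518.  -425.8] [100.2  52.4] 13.3 n 2106
```

View pics/l.png

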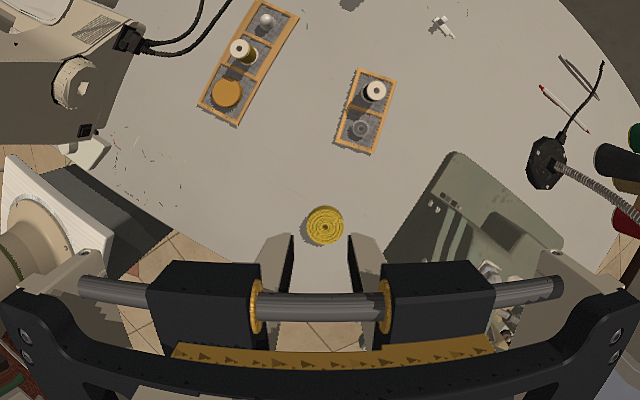

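All five items are in their pockets: thimble (266,20), gold spool (241,52), beeswax (226,92), black spool (376,92) and bobbin (361,128). Their heights match the targets within the known bias of about 1 mm, and the arm is clear.

```bash
python3 -c "
from h import *
print(job_done(), env.state()['time'])"
```

```text
the job is handed in; nothing more can be done
the job is handed in; nothing more can be done
```

Both sewing kits are made up as asked and handed in at about 32 s: the gold spool is in the long tray and the black one in the short tray, and the last wrist-camera check showed every item in its pocket at the expected height.

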